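# Put the condiments back in their fitted places

### The arm

A 7-joint arm with a two-finger parallel gripper is mounted at the origin on a cart in front of the work surface, level with it; the furniture and walls round the work are solid. World frame = base frame: x ahead of the robot, y to its left, z up, the work surface at z = 0. Lengths are in m, angles in rad, forces in N, time in s.
With the tool pointing down it reaches from about 0.4 to 0.85 m from the base axis. Payload 10.4 kg.
Tool frame: the origin (TCP) lies midway between the tips of the shut fingers; the grasp point (between the pads) lies 19 mm behind it; z points along the fingers, y is the line along which they close (so a half turn about z gives the same grasp; the last joint's range is limited). The gripper opens to 87 mm and grips with 3 to 60 N. Pads are 19 mm wide; open, the fingers measure 117 mm over their backs; the gripper's body (75 mm by 190 mm) begins 51 mm behind the grasp point.
Start: joints at [-1.245, 0.332, -0.065, 1.46, 0.022, 1.35, -0.088], TCP at [0.214, 0.587, 0.223] pointing down, gripper open.
Joint ranges: [-2.6, 2.6], [-0.5, 2.12], [-1.47, 1.34], [0.16, 2.42], [-1.27, 4.41], [0.06, 2.06], [-2.6, 2.6]. Speed limits (rad/s): [2.22, 2.22, 2.79, 2.79, 3.14, 3.14, 3.14].

### API

Orientations are given as a unit quaternion [x, y, z, w].
In Python, from bench import r gives the robot as it stands.
- The arm moves only by the tool apply_moves, never from a script. Its argument "steps" is a list of rows, each a list of 7 numbers: the turn, a rotation vector about the tool's x, y, z in rad, then the shift along the tool's x, y, z in mm, then the opening, from -1 (shut) to 1 (fully open). In form: [[ax, ay, az, x, y, z, claw], ...]. A call has 1 to 20 rows; each row is the pose to reach, as a shift and turn from the pose commanded when the call began, along the tool's axes at that moment; what a row does not reach only later rows make up. A row lasts 1/12 s, in which the tool goes at most 41.7 mm and 7.16 degrees, less where a joint would pass 70% of its speed; a pose out of reach is approached as far as the arm can. A call with a gripper value outside its range is refused whole. The fingers move at their own pace and stop on an object; "force" is the grip in N (left out, the last holds). Time passes only in rows, so rows that repeat a pose let the fingers close. It gives the time, the measured TCP pose, the force, the opening and the grip force at its end, in the units of the state.
- r.read_state(): the state, without advancing time (a new reading comes with each control period).
- r.camera(name): name is "scene" or "top"; returns a dict with "pixels" (420x560x3 uint8, red, green, blue), "z_map" (420x560 float32, m along the optical axis (not along the pixel's ray), 0 where there is no reading), "fovy" (degrees; the focal length in pixels is half the picture's height over the tangent of half this angle, whatever the lens; pixels are square), "cx", "cy" (the principal point, pixels), "position" and "orientation" of the camera in the world. Camera axes: x right, y down, z forward; pixel columns grow to the right and rows downward; lengths in m; the calibration is good to about 2 mm. A picture is of the moment at which its call begins.
- r.close_job(): hands the job in; it is judged then, once.
The state is a dict: "time": time; "joint_positions": joint angles; "joint_vel": joint speeds; "joint_torque": joint torques, N m; "ee_pos": TCP position; "eef_rot": TCP orientation; "ft_force": force on the tool from outside, world axes, zero at the start; "torque": the same for the moment, N m; "width": finger opening in m; "grip_force": force on a finger pad.
Only numpy, scipy, OpenCV 4.12 (cv2) and the standard library are available. Lean on these libraries where they do the work, as an engineer would, in place of code of your own. Each camera call takes 0.05 s, during which the arm holds its last target. There are 200 camera calls.

### The job

The condiments were put back wrongly: the salt shaker is in the spice tin, and two spice jars stand in the wells of the salt-and-pepper stand. Put all three spice jars together in the round tin, the salt shaker in the smaller well of the stand and the pepper mill in its larger well, each standing upright on the bottom. Tip nothing over, and leave the jam jar and the espresso cup where they are.

Things in the scene. Friction and masses are not known exactly. Their poses are not given: they have to be found in the camera images.
- spice_1: one of three spice jars of one kind (contents and labels differ, any may go in any place of the tin): upright cylinder, 41 mm in diameter, 105 mm tall, dark screw lid, 0.11 kg. Origin: centre of its underside, z up. At the start one of the three stands in the tin, one in each well of the stand; which is which varies (look-alikes crowded in the far corner beyond the chopping board are scenery)
- spice_2: one of three spice jars of one kind (contents and labels differ, any may go in any place of the tin): upright cylinder, 41 mm in diameter, 105 mm tall, dark screw lid, 0.11 kg. Origin: centre of its underside, z up. At the start one of the three stands in the tin, one in each well of the stand; which is which varies (look-alikes crowded in the far corner beyond the chopping board are scenery)
- spice_3: one of three spice jars of one kind (contents and labels differ, any may go in any place of the tin): upright cylinder, 41 mm in diameter, 105 mm tall, dark screw lid, 0.11 kg. Origin: centre of its underside, z up. At the start one of the three stands in the tin, one in each well of the stand; which is which varies (look-alikes crowded in the far corner beyond the chopping board are scenery)
- salt_shaker: glass salt shaker with a light grey top: 44 mm in diameter, 90 mm tall, nearly straight up to 70 mm, above that a narrower top (34 mm); 0.10 kg. Origin: centre of its underside, z up. Starts in the tin (the shaker in the far corner is scenery)
- pepper_mill: dark turned wooden pepper mill: foot 58 mm in diameter, 170 mm tall in all; its round head, 48 mm in diameter, spans 123 to 159 mm above the foot (grip there; the head does not turn), small steel knob on top; (the mill in the far corner is scenery); about 0.18 kg. Origin: centre of its underside, z up. Starts on the worktop
- stand: salt-and-pepper stand, fixed: wooden block 184 x 96 mm, 28 mm high, with two round wells and a low steel handle at each end (212 mm long over the handles). Origin: centre of its underside on the worktop; its y axis runs along its length, z up. The larger well (68 mm in diameter, for the pepper mill) is centred at y = +47.5 mm, the smaller (54 mm, for the salt shaker) at y = -47.5 mm, both at x = 0; each is 22 mm deep, its floor 6 mm above the worktop
- tin: low round metal tin without lid, fixed: inner diameter 108 mm, outer 115 mm, rim 33 mm above the worktop, its floor 6 mm above the worktop. Origin: centre of its underside. It holds three spice jars side by side in a close triangle (centres about 30 mm from the tin's centre); at the start it holds the salt shaker and one spice jar, so one of the three places is free
- jam_jar: bystander, to be left alone: squat glass jam jar with a red lid, 69 mm wide, 86 mm tall, loose on the worktop in front of the microwave. Origin: centre of its underside
- espresso_cup: bystander, to be left alone: small white espresso cup with handle, 60 x 84 mm, 50 mm tall, loose on the worktop in front of the microwave. Origin: on its underside
Not all that is in view belongs to the job. What is shaped like the spice_1 but green is not meant.

How it is judged:
At the end, for the whole second after the job is handed in: Each spice jar stands on the tin's floor (4 mm; centre within 38 mm of the tin's), salt in the smaller and mill in the larger well, on its floor (4 mm; within 8 mm of its centre each way); all five within 0.1 rad of upright, released, at rest; jam jar and cup upright, moved under 20 mm (horizontal distance between each of spice_1, spice_2, spice_3 and tin below 0.038 m and z of each of spice_1, spice_2, spice_3 in the frame of tin below 0.01 m and x of salt_shaker in the frame of stand between -0.008 and 0.008 m and y of salt_shaker in the frame of stand between -0.0555 and -0.0395 m and z of each of salt_shaker, pepper_mill in the frame of stand below 0.01 m and x of pepper_mill in the frame of stand between -0.008 and 0.008 m and y of pepper_mill in the frame of stand between 0.0395 and 0.0555 m and height (world z) of each of spice_1, spice_2, spice_3, salt_shaker, pepper_mill above 0.002 m and angle between each of spice_1, spice_2, spice_3, salt_shaker, pepper_mill, jam_jar, espresso_cup's own z axis and vertical below 0.1 rad and linear speed of each of spice_1, spice_2, spice_3, salt_shaker, pepper_mill below 0.02 m/s and distance of each of jam_jar, espresso_cup from where it was at the start of the episode below 0.02 m); the robot touches nothing.
It fails at once if a spice jar, the salt shaker or the pepper mill is tipped over (more than 0.6 rad) (angle between any of spice_1, spice_2, spice_3, salt_shaker, pepper_mill's own z axis and vertical above 0.6 rad).
It fails at once if the jam jar or the espresso cup is pushed aside by more than 20 mm or tipped over (distance of any of jam_jar, espresso_cup from where it was at the start of the episode above 0.02 m or angle between any of jam_jar, espresso_cup's own z axis and vertical above 0.4 rad).
It also fails if it takes over 120 s, if anything falls off the work surface, if the arm or the gripper's body presses on something with over 40 N, if the wrist force passes 120 N, or if a joint passes its speed limit or range.

## Working session

There is one attempt and no reset: what is moved stays moved. The work goes in short steps, Python scripts to look and compute and a tool call to move; the robot and the scene stay as the last step left them, time stands still between calls to the robot, and variables do not carry over. Pictures are saved under pics/ and viewed, at most 14 in all, crops included, and the job is handed in when it is done.

Besides the shell and the picture viewer there is one more tool, called as name([rows], argument=value, ...), one row to a line, values as JSON. apply_moves: Moves the arm, as the interface text tells. Its arguments: {"type":"object","properties":{"steps":{"type":"array","items":{"type":"array","items":{"type":"number"}}},"force":{"type":"number"}},"required":["steps"]}

```bash
mkdir -p pics
cat > h.py <<'E'
import numpy as np, cv2
from bench import r
from scipy.spatial.transform import Rotation as R
def cam(n,save=None):
    c=r.camera(n)
    if save: cv2.imwrite('pics/'+save,c['pixels'][:,:,::-1])
    return c
def pts(c):
    h,w=c['z_map'].shape; f=h/2/np.tan(np.radians(c['fovy'])/2)
    u,v=np.meshgrid(np.arange(w)+0.,np.arange(h)+0.); z=c['z_map']
    P=np.stack([(u-c['cx'])/f*z,(v-c['cy'])/f*z,z],-1)
    return P@R.from_quat(c['orientation']).as_matrix().T+np.array(c['position'])
E
python3 - <<'E'
from h import *
for n in('scene','top'):
    c=cam(n,n+'0.png'); P=pts(c); np.savez(''+n+'0.npz',P=P,px=c['pixels'])
    print(n,c['position'],c['orientation'],c['fovy'],c['cx'],c['cy'])
s=r.read_state(); print(s)
E
```

```text
scene [ 0.0339194  -0.607103    0.88869852] [ 0.86256585 -0.38180086  0.13358977 -0.30391122] 52.555078887851494 281.59670831589875 211.90267052885417
top [ 0.42143489 -0.13511172  0.90264697] [-0.70065347  0.70995189 -0.05434393  0.04582321] 51.249822404244675 280.68534272004536 212.4720800414268
{'time': 0.1, 'joint_positions': array([-1.2446421 ,  0.33283182, -0.06469733,  1.46087722,  0.02160874,
        1.34987226, -0.0885052 ]), 'joint_vel': array([ 4.54392659e-04, -1.66512927e-03, -1.42810219e-03, -2.15680812e-03,
        2.81397372e-04, -2.21206725e-05,  1.31858354e-03]), 'joint_torque': array([ 1.59786228e-03, -6.24541640e+01,  2.48192553e-02, -3.90713203e+01,
       -6.13292609e-02,  3.64541961e-02,  3.04947253e-05]), 'ee_pos': array([0.21346827, 0.58704514, 0.22180953]), 'eef_rot': array([ 1.73487885e-01,  9.84835791e-01, -6.41609758e-04, -7.90419970e-05]), 'ft_force': array([-0.37208149,  0.15770239, -0.39406904]), 'torque': array([ 0.04575017, -0.01735588, -0.03585143]), 'grip_force': 0.0, 'width': 0.08700547442052207}
```

View pics/scene0.png

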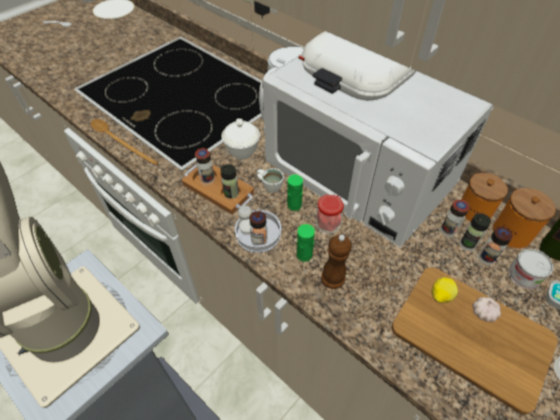

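View pics/top0.png

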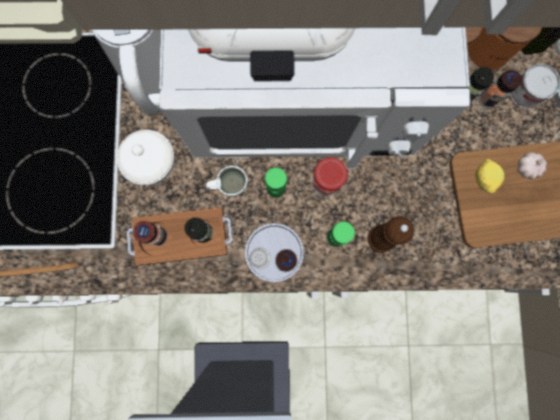

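The top view shows the following:
- stand at (180,237), with spice jars at (147,233) and (198,229)
- tin at (274,253), with salt at (259,258) and a spice jar at (286,260)
- mill at (390,235)
- jam jar at (331,175) and cup at (232,180)

Possible mix-ups are the green cans at (276,181) and (343,233), and the corner jars at (483,78) and (508,82). The dark-lidded jars in the stand and tin match the description.

Run:
```python
from h import *
from scipy.optimize import least_squares
D={n:np.load(n+'0.npz') for n in('scene','top')}
P=D['top']['P']
for n,u,v in [('jL',147,232),('jR',197,227),('salt',258,257),('jT',286,260),('mill',404,229),('g1',276,178),('g2',343,231),('jam',331,172),('cup',232,180),('stand',172,245),('tin',274,270),('micro',290,97),('bowl',145,150)]:
    print(n,P[v,u].round(3))
def fit(Q):
    s=least_squares(lambda p:np.hypot(Q[:,0]-p[0],Q[:,1]-p[1])-p[2],[*Q.mean(0)[:2],.02],loss='soft_l1',f_scale=.001); return s.x.round(4),len(Q)
# extents of top discs, both cameras
for n,u,v,zl,zh in [('jL',147,232,.10,.12),('jR',197,227,.10,.12),('salt',258,257,.088,.102),('jT',286,260,.10,.12),('mill',398,229,.12,.17),('g1',276,178,.1,.14),('g2',343,231,.1,.14),('jam',331,172,.075,.095),('stand',172,245,.024,.032)]:
    c0=P[v,u]
    for k in D:
        Q=D[k]['P'].reshape(-1,3); rad=.15 if n=='stand' else .04
        Q=Q[(Q[:,2]>zl)&(Q[:,2]<zh)&(np.hypot(*(Q[:,:2]-c0[:2]).T)<rad)]
        if len(Q)>5: print(n,k,len(Q),'mid',((Q.max(0)+Q.min(0))/2).round(4),'ext',(Q.max(0)-Q.min(0)).round(4), 'zmax',Q[:,2].max().round(3), cv2.minAreaRect((Q[:,:2]*1000).astype(np.float32)) if n=='stand' else '')
# tin rim
for k in D:
    Q=D[k]['P'].reshape(-1,3); c0=P[270,274]
    Q=Q[(Q[:,2]>.029)&(Q[:,2]<.037)&(np.hypot(*(Q[:,:2]-[P[253,274,0],P[253,274,1]]).T)<.075)]; print('tin',k,fit(Q), ((Q.max(0)+Q.min(0))/2).round(4),(Q.max(0)-Q.min(0)).round(4))
im=D['top']['px'][190:290,110:310,::-1]
cv2.imwrite('pics/crop1.png',cv2.resize(im,None,fx=4,fy=4,interpolation=cv2.INTER_CUBIC))
```

```text
jL [0.502 0.097 0.111]
jR [0.51  0.007 0.109]
salt [ 0.455 -0.103  0.094]
jT [ 0.448 -0.154  0.113]
mill [ 0.495 -0.352  0.17 ]
g1 [ 0.6   -0.138  0.105]
g2 [ 0.5   -0.259  0.105]
jam [ 0.615 -0.243  0.084]
cup [ 0.618 -0.047  0.011]
stand [0.483 0.071 0.028]
tin [ 0.432 -0.132  0.006]
micro [ 0.68  -0.159  0.29 ]
bowl [0.658 0.109 0.099]
jL scene 168 mid [0.5016 0.1044 0.1075] ext [0.0404 0.0423 0.0143] zmax 0.115 
jL top 405 mid [0.5031 0.1037 0.1068] ext [0.0385 0.0394 0.0131] zmax 0.113 
jR scene 185 mid [0.5074 0.0113 0.1073] ext [0.0404 0.0418 0.0146] zmax 0.115 
jR top 397 mid [0.509  0.0112 0.1074] ext [0.0387 0.0391 0.0145] zmax 0.115 
salt scene 95 mid [ 0.4514 -0.104   0.0933] ext [0.0293 0.0271 0.0102] zmax 0.098 
salt top 184 mid [ 0.4518 -0.1136  0.0923] ext [0.0319 0.0479 0.0084] zmax 0.097 
jT scene 233 mid [ 0.447  -0.1533  0.1086] ext [0.0396 0.0415 0.0163] zmax 0.117 
jT top 393 mid [ 0.4481 -0.1531  0.1078] ext [0.0394 0.0382 0.0131] zmax 0.114 
mill scene 473 mid [ 0.4919 -0.3528  0.1452] ext [0.0453 0.0479 0.0496] zmax 0.17 
mill top 669 mid [ 0.4969 -0.3521  0.
[... 396 characters left out ...]
.2457  0.085 ] ext [0.0642 0.07   0.0186] zmax 0.094 
jam top 902 mid [ 0.6134 -0.2455  0.085 ] ext [0.0642 0.0699 0.0192] zmax 0.095 
stand scene 1008 mid [0.5385 0.0561 0.028 ] ext [0.1893 0.2066 0.008 ] zmax 0.032 ((541.1229248046875, 59.05865478515625), (186.43214416503906, 207.03428649902344), 3.792904853820801)
stand top 2617 mid [0.5238 0.0378 0.028 ] ext [0.1542 0.2329 0.0079] zmax 0.032 ((524.9495849609375, 38.91926574707031), (146.50999450683594, 231.0498809814453), 2.9707493782043457)
tin scene (array([ 0.4658, -0.1315,  0.0551]), 218) [ 0.4648 -0.1335  0.033 ] [0.1165 0.1116 0.0079]
tin top (array([ 0.4667, -0.1315,  0.0559]), 341) [ 0.4672 -0.1313  0.0327] [0.115  0.1135 0.0073]
```

View pics/crop1.png

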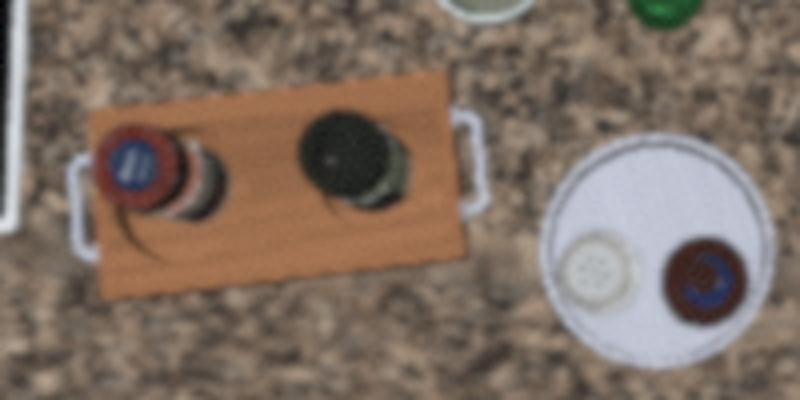

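The crop shows the stand with a red-lid jar at its left end (around px 140,165) and a black-lid jar at its right (345,155). The salt (595,270) and a spice jar (705,280) are in the tin, with a free place at the top. Next I'll fit the stand pose and find the larger well.

```bash
cat >> h.py <<'E'
def go(x,y,z,yaw=None):
    """row numbers to TCP x,y,z; yaw = closing-axis angle in world (deg, mod 180)"""
    s=r.read_state(); M=R.from_quat(s['eef_rot']).as_matrix(); p=s['ee_pos']
    d=M.T@(np.array([x,y,z])-p)*1000; rv=np.zeros(3)
    if yaw is not None:
        cur=np.degrees(np.arctan2(M[1,1],M[0,1])); t=(yaw-cur+90)%180-90
        c,sn=np.cos(np.radians(cur+t)),np.sin(np.radians(cur+t)); Y=np.array([c,sn,0]);Z=np.array([0,0,-1.]);X=np.cross(Y,Z)
        rv=R.from_matrix(M.T@np.stack([X,Y,Z],1)).as_rotvec()
    print('row',rv.round(3),d.round(1),'| t %.1f w %.4f gf %.1f'%(s['time'],s['width'],s['grip_force']),'p',p.round(4),'q7 %.2f'%s['joint_positions'][6],'F',np.round(s['ft_force'],1))
E
python3 - <<'E'
from h import *
for k in('scene','top'):
    P=np.load(k+'0.npz')['P'].reshape(-1,3); B=P[(P[:,0]>.42)&(P[:,0]<.57)&(P[:,1]>-.07)&(P[:,1]<.18)]
    Q=B[(B[:,2]>.024)&(B[:,2]<.032)]
    m=np.zeros((300,300),np.uint8); ij=np.rint((Q[:,:2]-[.40,-.1])*1000).astype(int); m[ij[:,0],ij[:,1]]=255
    m=cv2.morphologyEx(cv2.morphologyEx(m,cv2.MORPH_CLOSE,np.ones((9,9))),cv2.MORPH_OPEN,np.ones((25,25)))
    c=max(cv2.findContours(m,0,2)[0],key=cv2.contourArea); (cy,cx),sz,a=cv2.minAreaRect(c)
    print(k,'centre',.4+cx/1000,-.1+cy/1000,sz,a)
    W=B[(B[:,2]>.002)&(B[:,2]<.02)]
    if k=='top': O=np.array([.4+cx/1000,-.1+cy/1000])
    # axis through the jars
    v=np.array([.5025-.508,.104-.0112]); v/=np.linalg.norm(v); n=np.array([v[1],-v[0]])
    C=np.array([.4+cx/1000,-.1+cy/1000])
    for s in(1,-1):
        w=C+s*.0475*v; q=W[np.hypot(*(W[:,:2]-w).T)<.040]; print(' well',s,w.round(4),len(q),'maxrad',np.sort(np.hypot(*(q[:,:2]-w).T))[-8:].round(4))
go(.5,0,.3,90)
E
```

```text
scene centre 0.47800000000000004 0.05199999999999999 (50.0, 50.0) 90.0
 well 1 [0.4752 0.0994] 151 maxrad [0.0389 0.0389 0.039  0.0391 0.0391 0.0392 0.0393 0.0395]
 well -1 [0.4808 0.0046] 122 maxrad [0.0392 0.0392 0.0393 0.0393 0.0393 0.0395 0.0396 0.0398]
top centre 0.502 0.027999999999999997 (92.0, 124.0) 90.0
 well 1 [0.4992 0.0754] 206 maxrad [0.0391 0.0391 0.0392 0.0393 0.0396 0.0398 0.0399 0.0399]
 well -1 [ 0.5048 -0.0194] 164 maxrad [0.0381 0.0381 0.0384 0.0391 0.0392 0.0394 0.0394 0.0399]
row [-0.001 -0.    -0.349] [-469.9 -453.9  -77.6] | t 0.1 w 0.0870 gf 0.0 p [0.2135 0.587  0.2218] q7 -0.09 F [-0.4  0.2 -0.4]
```

```bash
cat >> h.py <<'E'
def ray(c,u,v,z):
    f=210/np.tan(np.radians(c['fovy'])/2); d=R.from_quat(c['orientation']).apply([(u-c['cx'])/f,(v-c['cy'])/f,1]); o=np.array(c['position'])
    return (o+d*(z-o[2])/d[2])[:2]
E
python3 - <<'E'
from h import *
c=cam('top')
K=[ray(c,110+(u+.5)/4-.5,190+(v+.5)/4-.5,.028) for u,v in[(90,110),(447,70),(467,258),(104,299)]]
K=np.array(K); print(K.round(4)); C=K.mean(0)
yl=(K[0]+K[3]-K[1]-K[2])/2; xl=(K[0]+K[1]-K[2]-K[3])/2
print('C',C.round(4),'len',np.linalg.norm(yl),np.linalg.norm(xl),'ang',np.degrees(np.arctan2(yl[1],yl[0])),np.degrees(np.arctan2(xl[1],xl[0]))+90)
a=np.arctan2(yl[1],yl[0]); v=np.array([np.cos(a),np.sin(a)])
for s in(1,-1): print('well',s,(C+s*.0475*v).round(4))
im=c['pixels'][205:265,125:235,::-1]
cv2.imwrite('pics/crop2.png',cv2.resize(im,None,fx=7,fy=7,interpolation=cv2.INTER_CUBIC))
E
```

```text
[[ 0.5405  0.1518]
 [ 0.5586 -0.027 ]
 [ 0.4639 -0.0374]
 [ 0.4461  0.1417]]
C [0.5023 0.0573] len 0.17985314192702387 0.0950880468829976 ang 95.73053232538717 96.18685319150907
well 1 [0.4975 0.1045]
well -1 [0.507 0.01 ]
```

View pics/crop2.png

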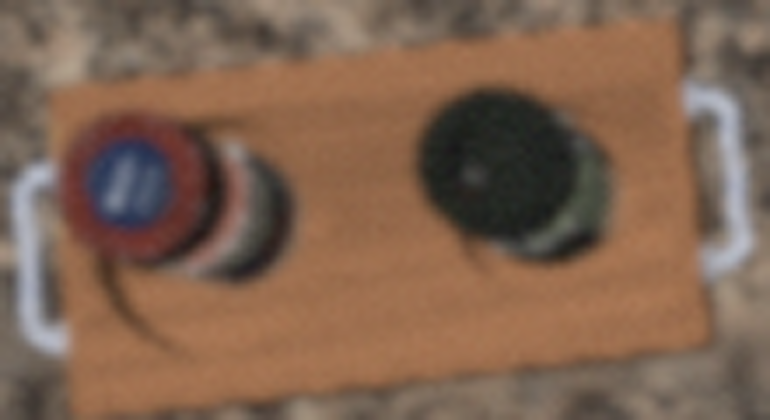

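Well at left (+y) shows a wider gap, so it is the larger one. First I move the black-lid jar from the small well to the free place in the tin.

apply_moves([
  [0,0,-0.12,-150,-150,-30,1],
  [0,0,-0.349,-471,-454,-30,1],
  [0,0,-0.349,-471,-454,-30,1],
  [0,0,-0.349,-471,-454,-30,1],
  [0,0,-0.349,-471,-454,-30,1],
  [0,0,-0.349,-471,-454,-30,1],
  [0,0,-0.349,-471,-454,-30,1],
  [0,0,-0.349,-471,-454,-30,1],
  [0,0,-0.349,-471,-454,-30,1],
  [0,0,-0.349,-471,-454,-30,1],
  [0,0,-0.349,-471,-454,-30,1],
  [0,0,-0.349,-471,-454,-30,1],
  [0,0,-0.349,-471,-454,-30,1],
  [0,0,-0.349,-471,-454,-30,1],
  [0,0,-0.349,-471,-454,-30,1],
  [0,0,-0.349,-471,-454,-30,1],
  [0,0,-0.349,-471,-454,-30,1],
  [0,0,-0.349,-471,-454,-30,1],
  [0,0,-0.349,-471,-454,-30,1],
  [0,0,-0.349,-471,-454,-30,1],
], force=15)

```text
time: 1.82
ee_pos: [0.5007, 0.001, 0.2523]
eef_rot: [-0.001, 1.0, 0.0, -0.0]
ft_force: [0.2, -0.5, -0.2]
width: 0.0868
grip_force: 0.0
```

```bash
python3 -c "
from h import *
go(.508,.0112,.062,90)"
```

```text
row [ 0.    -0.001  0.002] [ -7.4  10.1 190.3] | t 1.8 w 0.0868 gf 0.0 p [0.5007 0.001  0.2523] q7 1.50 F [ 0.2 -0.5 -0.2]
```

apply_moves([
  [0,0,0,-7.4,10,30,1],
  [0,0,0,-7.4,10,65,1],
  [0,0,0,-7.4,10,100,1],
  [0,0,0,-7.4,10,130,1],
  [0,0,0,-7.4,10,155,1],
  [0,0,0,-7.4,10,175,1],
  [0,0,0,-7.4,10,186,1],
  [0,0,0,-7.4,10,190,1],
  [0,0,0,-7.4,10,190,1],
  [0,0,0,-7.4,10,190,0.2],
  [0,0,0,-7.4,10,190,0],
  [0,0,0,-7.4,10,190,-0.2],
  [0,0,0,-7.4,10,190,-0.3],
  [0,0,0,-7.4,10,190,-0.3],
  [0,0,0,-7.4,10,190,-0.3],
  [0,0,0,-7.4,10,190,-0.3],
])

```text
time: 3.15
ee_pos: [0.5085, 0.0098, 0.0627]
eef_rot: [-0.0, 1.0, 0.0, 0.0]
ft_force: [0.0, 0.1, 0.7]
width: 0.0485
grip_force: 0.0
```

```bash
python3 -c "
from h import *
go(.508,.0112,.062,90)
go(.497,-.134,.24,90)"
```

```text
row [0. 0. 0.] [0.5 1.4 0.7] | t 3.1 w 0.0485 gf 0.0 p [0.5085 0.0098 0.0627] q7 1.58 F [0.  0.1 0.7]
row [0. 0. 0.] [  11.5 -143.7 -177.4] | t 3.1 w 0.0485 gf 0.0 p [0.5085 0.0098 0.0627] q7 1.58 F [0.  0.1 0.7]
```

apply_moves([
  [0,0,0,0,1,0,-1],
  [0,0,0,0,1,0,-1],
  [0,0,0,0,1,0,-1],
  [0,0,0,0,1,0,-1],
  [0,0,0,0,1,0,-1],
  [0,0,0,0,1,-10,-1],
  [0,0,0,0,1,-30,-1],
  [0,0,0,0,1,-55,-1],
  [0,0,0,0,1,-85,-1],
  [0,0,0,0,1,-120,-1],
  [0,0,0,0,1,-150,-1],
  [0,0,0,0,1,-170,-1],
  [0,0,0,0,1,-177,-1],
  [0,0,0,3,-30,-177,-1],
  [0,0,0,6,-60,-177,-1],
  [0,0,0,9,-90,-177,-1],
  [0,0,0,11.5,-120,-177,-1],
  [0,0,0,11.5,-138,-177,-1],
  [0,0,0,11.5,-144,-177,-1],
  [0,0,0,11.5,-144,-177,-1],
])

```text
time: 4.82
ee_pos: [0.4963, -0.1358, 0.239]
eef_rot: [0.001, 1.0, -0.0, -0.0]
ft_force: [-0.0, 0.4, -0.6]
width: 0.0406
grip_force: 15.0
```

Run:
```python
from h import *
c=cam('top'); s=cam('scene')
a=c['pixels'][180:320,200:390,::-1]; b=s['pixels'][150:290,190:380,::-1]
cv2.imwrite('pics/c3.png',cv2.resize(np.hstack([a,b]),None,fx=2.1,fy=2.1,interpolation=cv2.INTER_CUBIC))
c0=ray(c,110+(595.5)/4-.5,190+270.5/4-.5,.096); print('salt top',c0)
# wells after removal
P=pts(c).reshape(-1,3); Q=P[(abs(P[:,2]-.006)<.006)&(np.hypot(P[:,0]-.507,P[:,1]-.01)<.04)]
print('small well',len(Q),Q.min(0).round(4),Q.max(0).round(4),((Q.min(0)+Q.max(0))/2).round(4))
go(.497,-.134,.062,90)
```

```text
salt top [ 0.4543234  -0.10360437]Traceback (most recent call last):
  File "<stdin>", line 8, in <module>
    return umr_minimum(a, axis, None, out, keepdims, initial, where)
ValueError: zero-size array to reduction operation minimum which has no identity
```

View pics/c3.png

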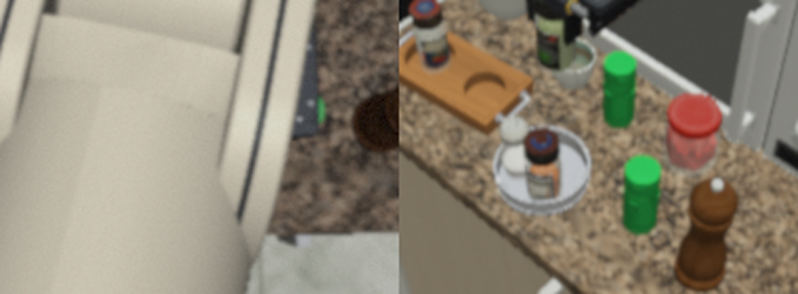

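The scene crop shows the small well empty at (485,85), with the jar held upright over the tin at (550,35). Now lowering it.

apply_moves([
  [0,0,0,0,1,30,-1],
  [0,0,0,0,1,65,-1],
  [0,0,0,0,1,95,-1],
  [0,0,0,0,1,120,-1],
  [0,0,0,0,1,140,-1],
  [0,0,0,0,1,155,-1],
  [0,0,0,0,1,165,-1],
  [0,0,0,0,1,171,-1],
  [0,0,0,0,1,175,-1],
  [0,0,0,0,1,176,-1],
  [0,0,0,0,1,176,-1],
])

```text
time: 5.83
ee_pos: [0.4974, -0.1331, 0.0639]
eef_rot: [-0.0, 1.0, 0.0, 0.0]
ft_force: [0.1, 0.1, 0.4]
width: 0.04
grip_force: 15.0
```

Run:
```python
from h import *
go(.497,-.134,.062,90)
s=cam('scene'); P=pts(s).reshape(-1,3)
Q=P[(P[:,2]>.1)&(P[:,2]<.12)&(np.hypot(P[:,0]-.497,P[:,1]+.134)<.03)]; print(len(Q))
Q=P[(abs(P[:,2]-.006)<.005)&(np.hypot(P[:,0]-.507,P[:,1]-.01)<.035)]
print('small well',len(Q),Q.min(0).round(4),Q.max(0).round(4),((Q.min(0)+Q.max(0))/2).round(4))
```

```text
row [0.    0.001 0.001] [ 0.4 -0.9  1.9] | t 5.8 w 0.0400 gf 15.0 p [ 0.4974 -0.1331  0.0639] q7 1.90 F [0.1 0.1 0.4]
56
small well 149 [0.49   0.0011 0.0023] [0.534  0.0415 0.0107] [0.512  0.0213 0.0065]
```

apply_moves([
  [0,0,0,0,0,1,-1],
  [0,0,0,0,0,1.7,-1],
  [0,0,0,0,0,1.7,-1],
])

```text
time: 6.13
ee_pos: [0.4976, -0.1333, 0.0625]
eef_rot: [-0.0, 1.0, 0.0, 0.001]
ft_force: [-1.5, 1.3, 3.9]
width: 0.0405
grip_force: 15.0
```

apply_moves([
  [0,0,0,0,0,1,0.3],
  [0,0,0,0,0,1,0.3],
  [0,0,0,0,0,1,0.3],
  [0,0,0,0,0,1,0.3],
  [0,0,0,0,0,-10,0.3],
  [0,0,0,0,0,-30,0.3],
  [0,0,0,0,0,-60,0.3],
  [0,0,0,0,0,-95,0.3],
  [0,0,0,0,0,-130,0.5],
  [0,0,0,0,0,-140,0.5],
])

```text
time: 6.97
ee_pos: [0.4989, -0.1342, 0.2077]
eef_rot: [0.0, 1.0, -0.0, 0.003]
ft_force: [-0.0, -0.5, 0.2]
width: 0.0621
grip_force: 0.0
```

Run:
```python
from h import *
go(.4543,-.1036,.2,23.6)
s=cam('scene'); P=pts(s); 
Q=P.reshape(-1,3); Q=Q[(Q[:,2]>.1)&(Q[:,2]<.12)&(np.hypot(Q[:,0]-.497,Q[:,1]+.134)<.03)]
print(len(Q),((Q.min(0)+Q.max(0))/2).round(4),Q.max(0))
# enlarged crop
cv2.imwrite('pics/c4.png',cv2.resize(s['pixels'][150:270,180:330,::-1],None,fx=5,fy=5,interpolation=cv2.INTER_CUBIC))
```

```text
row [0.004 0.006 1.158] [44.6 30.5  7.4] | t 7.0 w 0.0621 gf 0.0 p [ 0.4989 -0.1342  0.2077] q7 1.80 F [-0.  -0.5  0.2]
211 [ 0.496  -0.1337  0.1078] [ 0.51628158 -0.11342685  0.11511103]
```

View pics/c4.png

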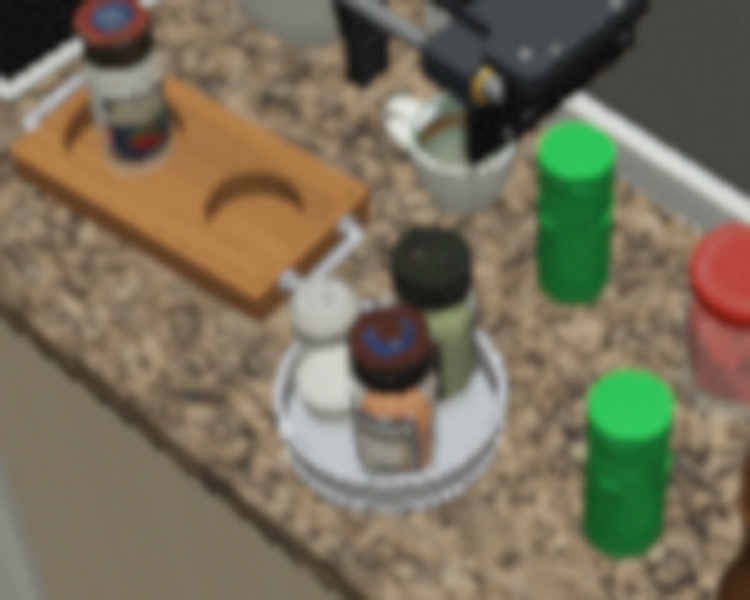

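The black-lid jar stands in the tin at (435,310), the salt is at (320,345), and the small well is empty at (255,205). Next is the salt.

apply_moves([
  [0,0,0.6,22,15,7,0.6],
  [0,0,1.158,44.5,30.5,7,0.6],
  [0,0,1.158,44.5,30.5,7,0.6],
  [0,0,1.158,44.5,30.5,7,0.6],
  [0,0,1.158,44.5,30.5,7,0.6],
  [0,0,1.158,44.5,30.5,7,0.6],
  [0,0,1.158,44.5,30.5,7,0.6],
  [0,0,1.158,44.5,30.5,7,0.6],
  [0,0,1.158,44.5,30.5,7,0.6],
  [0,0,1.158,44.5,30.5,7,0.6],
  [0,0,1.158,44.5,30.5,7,0.6],
  [0,0,1.158,44.5,30.5,7,0.6],
  [0,0,1.158,44.5,30.5,7,0.6],
])

```text
time: 8.1
ee_pos: [0.4523, -0.1028, 0.1947]
eef_rot: [0.546, 0.838, -0.0, -0.0]
ft_force: [0.0, -0.2, 0.6]
width: 0.0702
grip_force: 0.0
```

Run:
```python
from h import *
go(.4543,-.1036,.049,23.6)
s=cam('scene'); P=pts(s).reshape(-1,3)
Q=P[(P[:,2]>.088)&(P[:,2]<.102)&(np.hypot(P[:,0]-.4543,P[:,1]+.1036)<.022)]
print(len(Q),((Q.min(0)+Q.max(0))/2).round(4),Q.max(0)-Q.min(0))
Q=P[(P[:,2]>.025)&(P[:,2]<.07)&(np.hypot(P[:,0]-.4543,P[:,1]+.1036)<.028)]
from scipy.optimize import least_squares
if len(Q)>20:
    print(len(Q),least_squares(lambda p:np.hypot(Q[:,0]-p[0],Q[:,1]-p[1])-.022,[.4543,-.1036],loss='soft_l1',f_scale=.001).x)
```

```text
row [-0.    -0.     0.003] [ -1.6   1.5 145.7] | t 8.1 w 0.0702 gf 0.0 p [ 0.4523 -0.1028  0.1947] q7 0.53 F [ 0.  -0.2  0.6]
95 [ 0.4511 -0.1027  0.0929] [0.02872536 0.02790658 0.00971809]
146 [ 0.45586694 -0.10005146]
```

apply_moves([
  [0,0,0,-1,1,30,0.6],
  [0,0,0,-1,1,60,0.6],
  [0,0,0,-1,1,90,0.6],
  [0,0,0,-1,1,115,0.6],
  [0,0,0,-1,1,132,0.6],
  [0,0,0,-1,1,142,0.6],
  [0,0,0,-1,1,145,0.6],
  [0,0,0,-1,1,145,0.6],
  [0,0,0,-1,1,145,0.3],
  [0,0,0,-1,1,145,0.2],
  [0,0,0,-1,1,145,0.1],
  [0,0,0,-1,1,145,0],
  [0,0,0,-1,1,145,-1],
  [0,0,0,-1,1,145,-1],
  [0,0,0,-1,1,145,-1],
])

```text
time: 9.4
ee_pos: [0.4541, -0.1032, 0.0501]
eef_rot: [0.547, 0.837, 0.0, 0.0]
ft_force: [0.3, -0.8, 2.3]
width: 0.0371
grip_force: 14.9
```

Run:
```python
from h import *
go(.4543,-.1036,.049,23.6)
go(.507,.010,.2,23.6)
```

```text
row [0.001 0.    0.001] [-0.4 -0.   1.1] | t 9.4 w 0.0371 gf 14.9 p [ 0.4541 -0.1032  0.0501] q7 0.65 F [ 0.3 -0.8  2.3]
row [0.001 0.    0.001] [  82.5   94.  -149.9] | t 9.4 w 0.0371 gf 14.9 p [ 0.4541 -0.1032  0.0501] q7 0.65 F [ 0.3 -0.8  2.3]
```

apply_moves([
  [0,0,0,0,0,-2,-1],
  [0,0,0,0,0,-5,-1],
  [0,0,0,0,0,-10,-1],
  [0,0,0,0,0,-20,-1],
  [0,0,0,0,0,-30,-1],
  [0,0,0,0,0,-40,-1],
  [0,0,0,0,0,-50,-1],
  [0,0,0,0,0,-60,-1],
  [0,0,0,0,0,-80,-1],
  [0,0,0,0,0,-100,-1],
  [0,0,0,0,0,-125,-1],
  [0,0,0,0,0,-150,-1],
  [0,0,0,0,0,-150,-1],
])

```text
time: 10.48
ee_pos: [0.456, -0.1037, 0.205]
eef_rot: [0.547, 0.837, 0.002, 0.003]
ft_force: [0.8, -1.2, -0.4]
width: 0.0374
grip_force: 14.7
```

Run:
```python
from h import *
go(.507,.010,.2,23.6)
s=cam('scene')
cv2.imwrite('pics/c5.png',cv2.resize(s['pixels'][130:270,180:340,::-1],None,fx=4.2,fy=4.2,interpolation=cv2.INTER_CUBIC))
```

```text
row [0.007 0.002 0.001] [83.7 92.3  5.4] | t 10.5 w 0.0374 gf 14.7 p [ 0.456  -0.1037  0.205 ] q7 0.52 F [ 0.8 -1.2 -0.4]
```

View pics/c5.png

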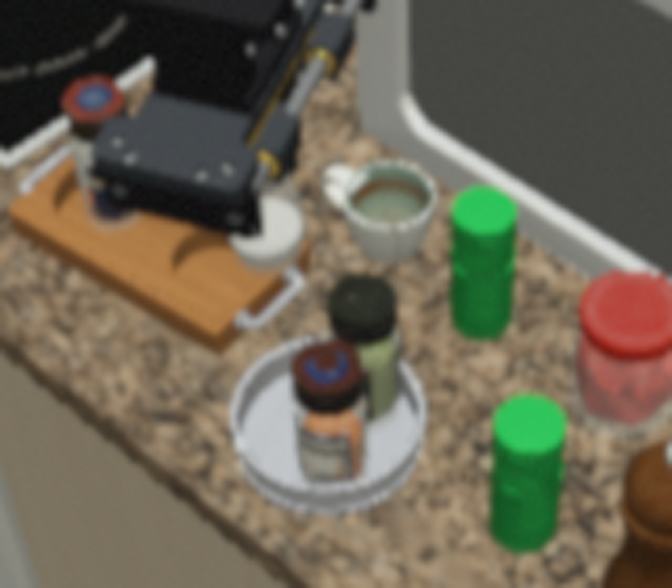

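Salt is lifted and its body is visible at (265,230). The tin holds two jars, undisturbed. Next I move it over the small well and check the tilt and offset there.

apply_moves([
  [0,0,0,15,17,5,-1],
  [0,0,0,35,38,5,-1],
  [0,0,0,55,60,5,-1],
  [0,0,0,72,80,5,-1],
  [0,0,0,80,90,5,-1],
  [0,0,0,83,93,5,-1],
  [0,0,0,83,93,5,-1],
  [0,0,0,83,93,5,-1],
])

```text
time: 11.2
ee_pos: [0.5052, 0.0086, 0.1946]
eef_rot: [0.548, 0.837, -0.0, -0.0]
ft_force: [0.0, 0.2, -1.4]
width: 0.0374
grip_force: 14.7
```

Run:
```python
from h import *
from scipy.optimize import least_squares
go(.507,.010,.2,23.6)
p=r.read_state()['ee_pos']
for n in('scene','top'):
    s=cam(n); P=pts(s).reshape(-1,3)
    Q=P[(P[:,2]>p[2]-.047)&(P[:,2]<p[2]+.03)&(np.hypot(P[:,0]-p[0],P[:,1]-p[1])<.026)]
    for z0,z1 in((-.047,-.03),(-.03,-.015),(-.015,0),(0,.01)):
        q=Q[(Q[:,2]>p[2]+z0)&(Q[:,2]<p[2]+z1)]
        if len(q)>15: print(n,z0,len(q),least_squares(lambda a:np.hypot(q[:,0]-a[0],q[:,1]-a[1])-.022,p[:2],loss='soft_l1',f_scale=.001).x.round(4), q[:,2].min().round(4))
    if n=='scene': cv2.imwrite('pics/c6.png',cv2.resize(s['pixels'][90:220,150:310,::-1],None,fx=4.2,fy=4.2,interpolation=cv2.INTER_CUBIC))
```

```text
row [-0.001  0.    -0.   ] [ 0.6  2.3 -5.4] | t 11.2 w 0.0374 gf 14.7 p [0.5052 0.0086 0.1946] q7 0.34 F [ 0.   0.2 -1.4]
scene -0.047 47 [0.5075 0.0108] 0.1514
scene -0.03 61 [0.5054 0.0102] 0.1647
scene -0.015 72 [0.5046 0.0098] 0.1799
scene 0 40 [0.5034 0.0119] 0.1946
```

View pics/c6.png

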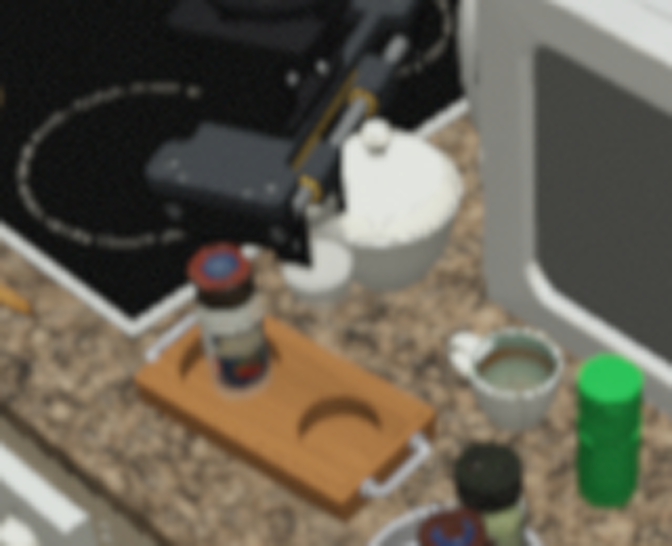

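Run:
```python
from h import *
from scipy.optimize import least_squares
s=cam('scene')
Q=np.array([ray(s,150+(u+.5)/4.2-.5,90+(v+.5)/4.2-.5,.028) for u,v in[(298,432),(310,408),(345,396),(375,408),(383,430)]])
print(Q.round(4)); print(least_squares(lambda a:np.hypot(Q[:,0]-a[0],Q[:,1]-a[1])-.027,[.507,.01]).x)
C=np.array([ray(s,150+(u+.5)/4.2-.5,90+(v+.5)/4.2-.5,.028) for u,v in[(435,414),(345,505),(137,378)]]); print(C)
go(.507,.010,.2,23.6)
```

```text
[[ 0.4838  0.0261]
 [ 0.5031  0.0357]
 [ 0.5256  0.0265]
 [ 0.5314  0.0044]
 [ 0.5216 -0.013 ]]
[0.50496272 0.00881719]
[[ 0.55386784 -0.02808319]
 [ 0.46236779 -0.04007078]
 [ 0.44469501  0.1397216 ]]
row [ 0.    -0.    -0.001] [ 0.6  2.1 -5.1] | t 11.3 w 0.0368 gf 14.7 p [0.5053 0.0086 0.1949] q7 0.34 F [-0.5  0.1 -0.9]
```

apply_moves([
  [0,0,0,0,0,30,-1],
  [0,0,0,0,0,60,-1],
  [0,0,0,0,0,85,-1],
  [0,0,0,0,0,105,-1],
  [0,0,0,0,0,115,-1],
  [0,0,0,0,0,120,-1],
  [0,0,0,0,0,124,-1],
  [0,0,0,0,0,128,-1],
  [0,0,0,0,0,130,-1],
  [0,0,0,0,0,130,-1],
])

```text
time: 12.18
ee_pos: [0.506, 0.0102, 0.0652]
eef_rot: [0.547, 0.837, 0.0, 0.0]
ft_force: [0.0, 0.7, -0.2]
width: 0.037
grip_force: 14.7
```

apply_moves([
  [0,0,0,0,0,4,-1],
  [0,0,0,0,0,8,-1],
  [0,0,0,0,0,11,-1],
  [0,0,0,0,0,13,-1],
  [0,0,0,0,0,14.5,-1],
  [0,0,0,0,0,14.5,-1],
])

```text
time: 12.68
ee_pos: [0.5057, 0.01, 0.0502]
eef_rot: [0.547, 0.837, -0.0, -0.0]
ft_force: [0.7, 0.3, -0.3]
width: 0.0369
grip_force: 14.7
```

apply_moves([
  [0,0,0,0,0,1,-1],
  [0,0,0,0,0,1.6,-1],
  [0,0,0,0,0,1.6,-1],
])

```text
time: 12.93
ee_pos: [0.5064, 0.0099, 0.0497]
eef_rot: [0.547, 0.837, 0.0, 0.0]
ft_force: [-2.6, -1.1, 10.3]
width: 0.0373
grip_force: 15.2
```

apply_moves([
  [0,0,0,0,0,-1,0.2],
  [0,0,0,0,0,-1,0.2],
  [0,0,0,0,0,-1,0.3],
  [0,0,0,0,0,-1,0.3],
  [0,0,0,0,0,-10,0.3],
  [0,0,0,0,0,-30,0.3],
  [0,0,0,0,0,-60,0.3],
  [0,0,0,0,0,-95,0.5],
  [0,0,0,0,0,-130,0.6],
  [0,0,0,0,0,-150,0.6],
  [0,0,0,25,10,-150,0.6],
  [0,0,0,50,20,-150,0.6],
  [0,0,0,75,30,-150,0.6],
  [0,0,0,87,34,-150,0.6],
  [0,0,0,87,34,-150,0.6],
  [0,0,0,87,34,-150,0.6],
])

```text
time: 14.27
ee_pos: [0.5018, 0.1032, 0.1989]
eef_rot: [0.547, 0.837, -0.0, 0.0]
ft_force: [-0.3, -0.5, -0.2]
width: 0.0698
grip_force: 0.0
```

Run:
```python
from h import *
go(.5025,.104,.062,23.6)
s=cam('scene'); P=pts(s).reshape(-1,3)
Q=P[(P[:,2]>.088)&(P[:,2]<.102)&(np.hypot(P[:,0]-.507,P[:,1]-.01)<.022)]
print(len(Q),((Q.min(0)+Q.max(0))/2).round(4),Q.max(0))
cv2.imwrite('pics/c7.png',cv2.resize(s['pixels'][130:270,160:320,::-1],None,fx=4.2,fy=4.2,interpolation=cv2.INTER_CUBIC))
```

```text
row [-0.     0.     0.002] [  0.6   1.  136.9] | t 14.3 w 0.0698 gf 0.0 p [0.5018 0.1032 0.1989] q7 0.16 F [-0.3 -0.5 -0.2]
75 [0.5035 0.0115 0.0932] [0.51850601 0.02693388 0.09830384]
```

View pics/c7.png

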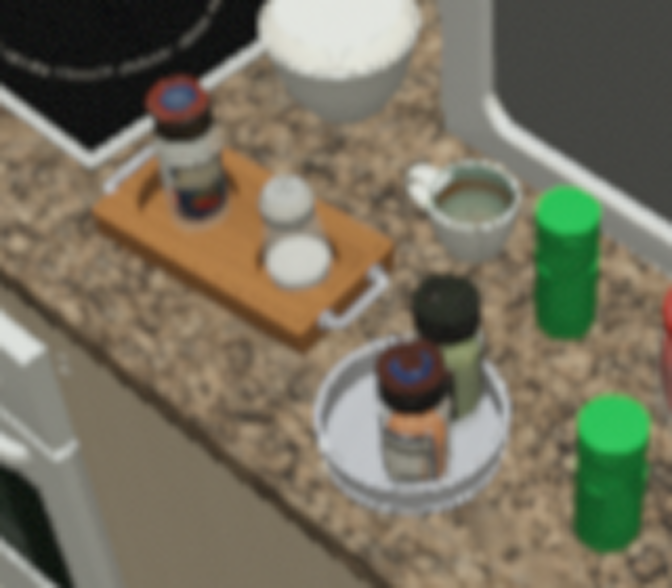

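The salt stands upright in the small well (295,235). Next is the red-lid jar.

apply_moves([
  [0,0,0,1,1,30,0.6],
  [0,0,0,1,1,65,0.6],
  [0,0,0,1,1,95,0.6],
  [0,0,0,1,1,118,0.6],
  [0,0,0,1,1,130,0.6],
  [0,0,0,1,1,136,0.6],
  [0,0,0,1,1,136,0.6],
  [0,0,0,1,1,136,0.2],
  [0,0,0,1,1,136,0.1],
  [0,0,0,1,1,136,0],
  [0,0,0,1,1,136,-1],
  [0,0,0,1,1,136,-1],
  [0,0,0,1,1,136,-1],
  [0,0,0,1,1,136,-1],
  [0,0,0,1,1,130,-1],
  [0,0,0,1,1,115,-1],
  [0,0,0,1,1,90,-1],
  [0,0,0,1,1,55,-1],
  [0,0,0,1,1,20,-1],
  [0,0,0,1,1,-20,-1],
])

```text
time: 15.98
ee_pos: [0.5014, 0.1042, 0.2198]
eef_rot: [0.547, 0.837, -0.001, -0.001]
ft_force: [1.1, 0.6, -1.5]
width: 0.0406
grip_force: 15.0
```

apply_moves([
  [0,0,0,0,0,-15,-1],
  [0,0,0,-15,-10,-20,-1],
  [0,0,0,-40,-25,-20,-1],
  [0,0,0,-70,-45,-20,-1],
  [0,0,0,-100,-70,-20,-1],
  [0,0,0,-130,-93,-20,-1],
  [0,0,0,-155,-112,-20,-1],
  [0,0,0,-168,-123,-20,-1],
  [0,0,0,-170,-127,-20,-1],
  [0,0,0,-170,-127,-20,-1],
  [0,0,0,-170,-127,-20,-1],
])

```text
time: 16.9
ee_pos: [0.4544, -0.101, 0.2388]
eef_rot: [0.547, 0.837, 0.0, -0.0]
ft_force: [0.3, 0.6, -0.5]
width: 0.0405
grip_force: 15.0
```

Run:
```python
from h import *
from scipy.optimize import least_squares
go(.4543,-.1036,.062,23.6)
p=r.read_state()['ee_pos']
for n in('scene',):
    s=cam(n); P=pts(s).reshape(-1,3)
    for z0,z1 in((-.055,-.035),(-.035,-.015),(-.015,0)):
        q=P[(P[:,2]>p[2]+z0)&(P[:,2]<p[2]+z1)&(np.hypot(P[:,0]-p[0],P[:,1]-p[1])<.026)]
        if len(q)>15: print(n,z0,len(q),least_squares(lambda a:np.hypot(q[:,0]-a[0],q[:,1]-a[1])-.0205,p[:2],loss='soft_l1',f_scale=.001).x.round(4), q[:,2].min().round(4))
    for x,y in((.497,-.1337),(.448,-.153)):
        q=P[(P[:,2]>.1)&(P[:,2]<.12)&(np.hypot(P[:,0]-x,P[:,1]-y)<.026)]
        if len(q): print(((q.min(0)+q.max(0))/2).round(4))
    B=P[(P[:,0]>.45)&(P[:,0]<.55)&(P[:,1]>.06)&(P[:,1]<.15)&(P[:,2]>.001)&(P[:,2]<.022)]; print('bigwell',((B.min(0)+B.max(0))/2).round(4),(B.max(0)-B.min(0)).round(4))
    cv2.imwrite('pics/c8.png',cv2.resize(s['pixels'][130:270,160:320,::-1],None,fx=4.2,fy=4.2,interpolation=cv2.INTER_CUBIC))
```

```text
row [ 0.    -0.001  0.002] [ -2.5  -1.2 176.8] | t 16.9 w 0.0405 gf 15.0 p [ 0.4544 -0.101   0.2388] q7 0.50 F [ 0.3  0.6 -0.5]
scene -0.055 103 [ 0.4534 -0.1005] 0.1839
scene -0.035 121 [ 0.4533 -0.1009] 0.2039
scene -0.015 57 [ 0.4532 -0.101 ] 0.2239
[ 0.4968 -0.1338  0.1076]
[ 0.4466 -0.1532  0.1075]
bigwell [0.4915 0.1027 0.0117] [0.0828 0.0828 0.0204]
```

View pics/c8.png

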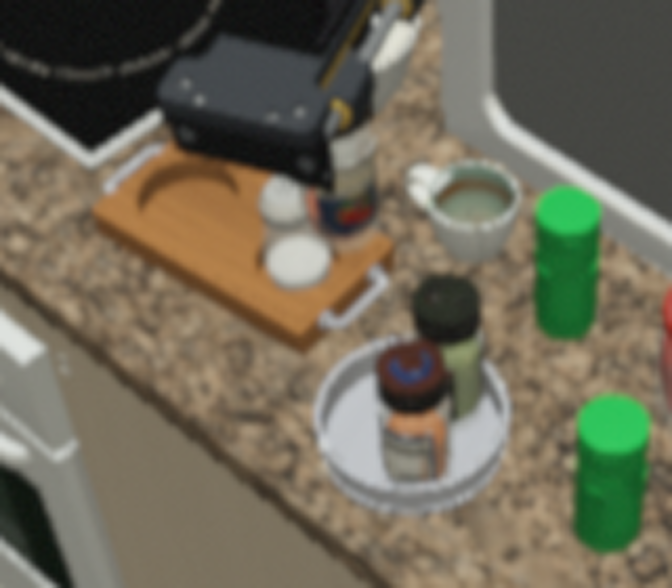

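The held jar is upright, and the larger well is empty at (185,190). Lowering it into the tin.

apply_moves([
  [0,0,0,-3,0,30,-1],
  [0,0,0,-3,0,60,-1],
  [0,0,0,-3,0,85,-1],
  [0,0,0,-3,0,110,-1],
  [0,0,0,-3,0,132,-1],
  [0,0,0,-3,0,150,-1],
  [0,0,0,-3,0,162,-1],
  [0,0,0,-3,0,169,-1],
  [0,0,0,-3,0,173,-1],
  [0,0,0,-3,0,173,-1],
])

```text
time: 17.78
ee_pos: [0.4555, -0.104, 0.0653]
eef_rot: [0.547, 0.837, -0.0, -0.0]
ft_force: [0.3, -0.2, -0.4]
width: 0.0405
grip_force: 15.0
```

apply_moves([
  [0,0,0,0,0,1.5,-1],
  [0,0,0,0,0,2.5,-1],
  [0,0,0,0,0,2.5,-1],
])

```text
time: 18.03
ee_pos: [0.4559, -0.1045, 0.0636]
eef_rot: [0.547, 0.837, 0.0, 0.0]
ft_force: [-0.1, -0.6, -1.6]
width: 0.0402
grip_force: 15.0
```

apply_moves([
  [0,0,0,0,0,0.8,-1],
  [0,0,0,0,0,1.4,-1],
  [0,0,0,0,0,1.4,-1],
])

```text
time: 18.28
ee_pos: [0.4564, -0.1046, 0.0629]
eef_rot: [0.547, 0.837, 0.001, 0.0]
ft_force: [-1.7, 1.7, 8.8]
width: 0.0405
grip_force: 15.0
```

apply_moves([
  [0,0,0,0,0,-1,0.2],
  [0,0,0,0,0,-1,0.2],
  [0,0,0,0,0,-1,0.25],
  [0,0,0,0,0,-1,0.25],
  [0,0,0,0,0,-10,0.25],
  [0,0,0,0,0,-30,0.25],
  [0,0,0,0,0,-60,0.25],
  [0,0,0,0,0,-95,0.5],
  [0,0,0,0,0,-130,1],
  [0,0,0,0,0,-165,1],
  [0,0,0,0,0,-190,1],
  [0,0,0,-35,-9,-190,1],
  [0,0,0,-75,-19,-190,1],
  [0,0,0,-115,-29,-190,1],
  [0,0,0,-155,-40,-190,1],
  [0,0,0,-195,-51,-190,1],
  [0,0,0,-230,-60,-190,1],
  [0,0,0,-242,-63,-190,1],
  [0,0,0,-242,-63,-190,1],
  [0,0,0,-242,-63,-190,1],
])

```text
time: 19.95
ee_pos: [0.4944, -0.3523, 0.2519]
eef_rot: [0.548, 0.837, -0.0, -0.0]
ft_force: [0.3, 0.3, 0.1]
width: 0.0872
grip_force: 0.0
```

Run:
```python
from h import *
from scipy.optimize import least_squares
go(.4955,-.352,.122,23.6)
s=cam('scene'); t=cam('top')
for n,c in(('s',s),('t',t)):
    P=pts(c).reshape(-1,3)
    q=P[(P[:,2]>.125)&(P[:,2]<.172)&(np.hypot(P[:,0]-.4955,P[:,1]+.352)<.03)]; 
    if len(q): print(n,len(q),((q.min(0)+q.max(0))/2).round(4))
    q=P[(P[:,2]>.003)&(P[:,2]<.02)&(np.hypot(P[:,0]-.4955,P[:,1]+.352)<.033)]
    if len(q)>9: print('foot',len(q),least_squares(lambda a:np.hypot(q[:,0]-a[0],q[:,1]-a[1])-.029,[.4955,-.352],loss='soft_l1',f_scale=.001).x)
a=cv2.resize(s['pixels'][130:270,160:300,::-1],(400,400),interpolation=cv2.INTER_CUBIC); b=cv2.resize(t['pixels'][160:300,130:270,::-1],(400,400),interpolation=cv2.INTER_CUBIC)
cv2.imwrite('pics/c9.png',np.hstack([a,b]))
```

```text
row [-0.001 -0.    -0.001] [ -0.2   1.3 129.9] | t 19.9 w 0.0872 gf 0.0 p [ 0.4944 -0.3523  0.2519] q7 1.16 F [0.3 0.3 0.1]
s 430 [ 0.492  -0.3537  0.1485]
foot 135 [ 0.49371741 -0.35090049]
t 646 [ 0.4958 -0.3528  0.1511]
foot 119 [ 0.49412623 -0.3541402 ]
```

View pics/c9.png

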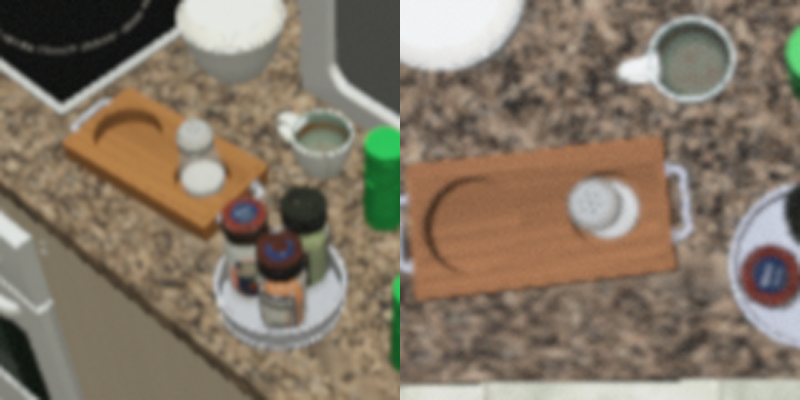

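All three jars stand in the tin and the salt is in the small well. In the top half the larger well's arc spans (426,225) to (475,178). Next I grasp the mill.

apply_moves([
  [0,0,0,0,0,25,1],
  [0,0,0,0,0,55,1],
  [0,0,0,0,0,80,1],
  [0,0,0,0,0,105,1],
  [0,0,0,0,0,120,1],
  [0,0,0,0,0,128,1],
  [0,0,0,0,0,130,1],
  [0,0,0,0,0,130,0.5],
  [0,0,0,0,0,130,0.4],
  [0,0,0,0,0,130,0.3],
  [0,0,0,0,0,130,0.2],
  [0,0,0,0,0,130,-1],
  [0,0,0,0,0,130,-1],
  [0,0,0,0,0,130,-1],
  [0,0,0,0,0,130,-1],
], force=20)

```text
time: 21.3
ee_pos: [0.4951, -0.3517, 0.122]
eef_rot: [0.547, 0.837, 0.0, 0.0]
ft_force: [0.3, -0.1, 1.1]
width: 0.0474
grip_force: 20.0
```

Run:
```python
from h import *
from scipy.optimize import least_squares
c=cam('top')
Q=np.array([ray(c,130+(u-400+.5)*.35-.5,160+(v+.5)*.35-.5,.028) for u,v in[(426,225),(440,193),(475,178),(437,252),(462,270)]])
print('big well',least_squares(lambda a:np.hypot(Q[:,0]-a[0],Q[:,1]-a[1])-.034,[.4975,.1045]).x, np.linalg.norm(Q-[.4975,.1045],axis=1))
S=np.array([ray(c,130+(u-400+.5)*.35-.5,160+(v+.5)*.35-.5,.028) for u,v in[(408,166),(662,137),(676,267),(415,300)]]); print('stand',S.mean(0))
go(.4975,.1045,.25,23.6)
```

```text
big well [0.49764275 0.10208394] [0.03264492 0.03244657 0.03256583 0.03093162 0.03241248]
stand [0.50203353 0.05748969]
row [0.    0.    0.001] [ 416.8  185.3 -128. ] | t 21.4 w 0.0471 gf 20.0 p [ 0.4951 -0.3517  0.122 ] q7 1.22 F [-0.1 -0.4  1.1]
```

apply_moves([
  [0,0,0,0,0,-3,-1],
  [0,0,0,0,0,-10,-1],
  [0,0,0,0,0,-25,-1],
  [0,0,0,0,0,-45,-1],
  [0,0,0,0,0,-70,-1],
  [0,0,0,0,0,-100,-1],
  [0,0,0,0,0,-130,-1],
  [0,0,0,0,0,-150,-1],
  [0,0,0,0,0,-160,-1],
  [0,0,0,0,0,-160,-1],
])

```text
time: 22.18
ee_pos: [0.4954, -0.3523, 0.284]
eef_rot: [0.547, 0.837, 0.0, 0.002]
ft_force: [0.0, -0.6, -2.0]
width: 0.047
grip_force: 20.0
```

apply_moves([
  [0,0,0,8,3,0,-1],
  [0,0,0,23,10,0,-1],
  [0,0,0,46,20,0,-1],
  [0,0,0,75,33,0,-1],
  [0,0,0,105,46,0,-1],
  [0,0,0,135,60,0,-1],
  [0,0,0,165,73,0,-1],
  [0,0,0,195,86,0,-1],
  [0,0,0,225,100,0,-1],
  [0,0,0,255,113,0,-1],
  [0,0,0,285,126,0,-1],
  [0,0,0,315,140,0,-1],
  [0,0,0,345,153,0,-1],
  [0,0,0,372,165,0,-1],
  [0,0,0,393,174,0,-1],
  [0,0,0,407,180,0,-1],
  [0,0,0,414,184,0,-1],
  [0,0,0,416,185,0,-1],
  [0,0,0,416,185,0,-1],
  [0,0,0,416,185,0,-1],
])

```text
time: 23.85
ee_pos: [0.4973, 0.1024, 0.2814]
eef_rot: [0.548, 0.837, -0.0, -0.0]
ft_force: [-0.2, -1.0, -1.2]
width: 0.0471
grip_force: 20.0
```

Run:
```python
from h import *
from scipy.optimize import least_squares
go(.4975,.1042,.128,23.6)
p=r.read_state()['ee_pos']
s=cam('scene'); P=pts(s).reshape(-1,3)
for z0,z1 in((-.125,-.105),(-.125,-.11)):
    q=P[(P[:,2]>p[2]+z0)&(P[:,2]<p[2]+z1)&(np.hypot(P[:,0]-p[0],P[:,1]-p[1])<.035)]
    if len(q)>9: print(len(q),least_squares(lambda a:np.hypot(q[:,0]-a[0],q[:,1]-a[1])-.029,p[:2],loss='soft_l1',f_scale=.001).x.round(4),q[:,2].min())
cv2.imwrite('pics/c10.png',cv2.resize(s['pixels'][60:230,120:320,::-1],None,fx=3.5,fy=3.5,interpolation=cv2.INTER_CUBIC))
```

```text
row [-0.001  0.    -0.   ] [  1.6   1.  153.4] | t 23.9 w 0.0471 gf 20.0 p [0.4973 0.1024 0.2814] q7 0.14 F [-0.2 -1.  -1.2]
137 [0.4951 0.1027] 0.15809320972938823
79 [0.4949 0.1022] 0.15809320972938823
```

View pics/c10.png

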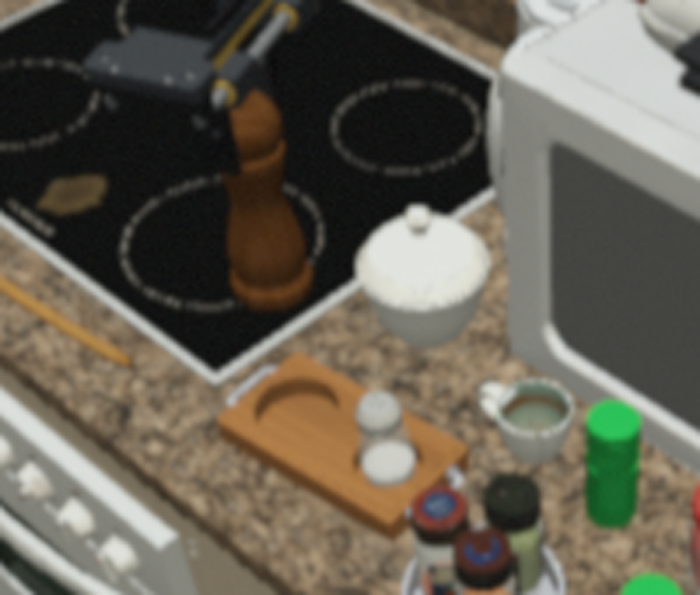

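The mill is held upright over the large well at (297,395). Lowering it.

apply_moves([
  [0,0,0,1,1.5,25,-1],
  [0,0,0,1,1.5,55,-1],
  [0,0,0,1,1.5,80,-1],
  [0,0,0,1,1.5,102,-1],
  [0,0,0,1,1.5,117,-1],
  [0,0,0,1,1.5,126,-1],
  [0,0,0,1,1.5,131,-1],
  [0,0,0,1,1.5,135,-1],
  [0,0,0,1,1.5,139,-1],
  [0,0,0,1,1.5,142,-1],
  [0,0,0,1,1.5,142,-1],
])

```text
time: 24.82
ee_pos: [0.4985, 0.1052, 0.1398]
eef_rot: [0.547, 0.837, 0.0, -0.0]
ft_force: [0.8, -0.6, -0.8]
width: 0.0471
grip_force: 20.0
```

apply_moves([
  [0,0,0,0,0,4,-1],
  [0,0,0,0,0,8,-1],
  [0,0,0,0,0,10,-1],
  [0,0,0,0,0,11,-1],
  [0,0,0,0,0,11.5,-1],
  [0,0,0,0,0,11.5,-1],
])

```text
time: 25.32
ee_pos: [0.4984, 0.1051, 0.1283]
eef_rot: [0.547, 0.837, -0.0, -0.0]
ft_force: [1.2, 1.1, -1.9]
width: 0.047
grip_force: 20.0
```

apply_moves([
  [0,0,0,0,0,1,-1],
  [0,0,0,0,0,1.7,-1],
  [0,0,0,0,0,1.7,-1],
])

```text
time: 25.57
ee_pos: [0.4992, 0.1052, 0.1278]
eef_rot: [0.547, 0.837, 0.001, 0.0]
ft_force: [-2.4, -0.4, 7.7]
width: 0.0475
grip_force: 20.0
```

Contact with the well floor. Releasing and rising, then moving clear.

apply_moves([
  [0,0,0,0,0,-0.5,0.4],
  [0,0,0,0,0,-0.5,0.6],
  [0,0,0,0,0,-0.5,0.7],
  [0,0,0,0,0,-0.5,0.8],
  [0,0,0,0,0,-10,0.8],
  [0,0,0,0,0,-30,0.8],
  [0,0,0,0,0,-60,0.8],
  [0,0,0,0,0,-95,0.8],
  [0,0,0,0,0,-130,0.8],
  [0,0,0,35,-15,-130,0.8],
  [0,0,0,75,-30,-130,0.8],
  [0,0,0,115,-45,-130,0.8],
  [0,0,0,150,-60,-130,0.8],
  [0,0,0,190,-75,-130,0.8],
  [0,0,0,230,-90,-130,0.8],
  [0,0,0,270,-100,-130,0.8],
  [0,0,0,300,-110,-130,0.8],
  [0,0,0,300,-110,-130,0.8],
  [0,0,0,300,-110,-130,0.8],
])

```text
time: 27.15
ee_pos: [0.2761, 0.3368, 0.2572]
eef_rot: [0.546, 0.838, 0.0, 0.0]
ft_force: [1.4, -1.0, -0.1]
width: 0.0782
grip_force: 0.0
```

Run:
```python
from h import *
go(.4975,.1042,.128,23.6)
s=cam('scene'); t=cam('top')
for n,c in(('s',s),('t',t)):
    P=pts(c).reshape(-1,3)
    for m,x,y,a,b in(('mill',.4975,.1045,.13,.18),('salt',.507,.01,.088,.102),('j1',.497,-.1335,.1,.12),('j2',.448,-.153,.1,.12),('j3',.456,-.1045,.1,.12),('jam',.6134,-.2455,.075,.095)):
        q=P[(P[:,2]>a)&(P[:,2]<b)&(np.hypot(P[:,0]-x,P[:,1]-y)<(.038 if m=='jam' else .026))]
        if len(q): print(n,m,len(q),((q.min(0)+q.max(0))/2).round(4),'z',np.percentile(q[:,2],98).round(4))
a=cv2.resize(s['pixels'][110:270,160:320,::-1],(400,400),interpolation=cv2.INTER_CUBIC); b=cv2.resize(t['pixels'][140:300,120:280+0,::-1],(400,400),interpolation=cv2.INTER_CUBIC)
cv2.imwrite('pics/c11.png',np.hstack([a,b]))
```

```text
row [0.001 0.    0.005] [-302.3  108.3  129.3] | t 27.1 w 0.0782 gf 0.0 p [0.2761 0.3368 0.2572] q7 -0.58 F [ 1.4 -1.  -0.1]
s mill 290 [0.4955 0.099  0.1543] z 0.1754
s salt 76 [0.5029 0.0107 0.0928] z 0.0969
s j1 217 [ 0.4956 -0.1331  0.108 ] z 0.1148
s j2 236 [ 0.4466 -0.1532  0.1077] z 0.1143
s j3 215 [ 0.4543 -0.1057  0.1073] z 0.1139
s jam 474 [ 0.6117 -0.2463  0.0847] z 0.0893
t mill 643 [0.4992 0.1023 0.1539] z 0.1749
t salt 177 [0.5053 0.0114 0.0923] z 0.0952
t j1 386 [ 0.4983 -0.1337  0.1071] z 0.113
t j2 393 [ 0.4481 -0.153   0.108 ] z 0.1134
t j3 387 [ 0.455  -0.1051  0.1073] z 0.1132
t jam 896 [ 0.6133 -0.2451  0.0832] z 0.0876
```

View pics/c11.png

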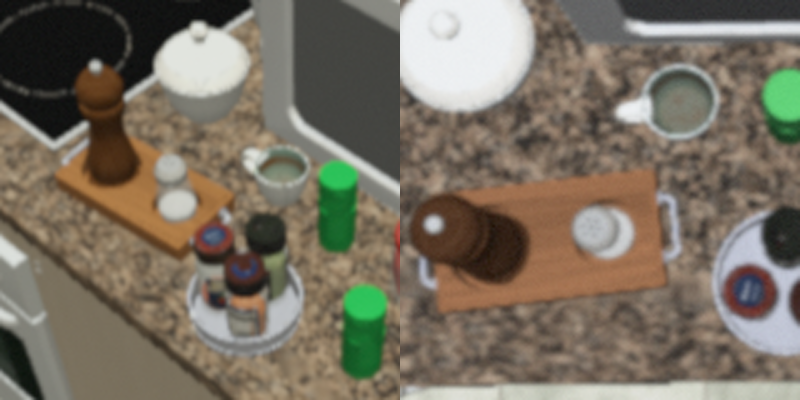

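The mill and salt are seated in their wells, and the three jars are in the tin at the heights expected for their floors. The jam jar is within about 1.5 mm of its first position, and the cup looks untouched.

```bash
python3 -c "
from bench import r
print(r.close_job())"
```

```text
the job is handed in; nothing more can be done
None
```

The job is handed in but no verdict came back; the last pictures and depth readings showed the three spice jars in the tin, the salt in the smaller well and the mill in the larger one, all upright, with nothing tipped and the jam jar and cup left in place.

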